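Feed a support rod through the guide tube of a bench frame and clamp it

ROBOT

A 7-joint arm with a two-finger parallel gripper is mounted at the origin on the work surface. World frame = base frame: x ahead of the robot, y to its left, z up, the work surface at z = 0. Lengths are in m, angles in rad, forces in N, time in s.
With the tool pointing down it reaches from about 0.35 to 0.9 m from the base axis. Payload 19.9 kg.
Tool frame: the origin (TCP) lies between the finger pads; the fingertips stand 19 mm ahead of it and the grasp point (between the pads) is the TCP; z points along the fingers, y is the line along which they close (so a half turn about z gives the same grasp; the last joint's range is limited). The gripper opens to 94 mm and grips with 3 to 60 N. Pads are 16 mm wide; open, the fingers measure 119 mm over their backs; the gripper's body (75 mm by 177 mm) begins 78 mm behind the grasp point.
Start: joints at [1.065, 0.417, -0.01, 1.614, 0.005, 1.111, -0.053], TCP at [0.28, -0.559, 0.224] pointing down, gripper open.
Joint ranges: [-2.81, 2.81], [-0.39, 2.02], [-1.27, 1.25], [0.06, 2.57], [-1.19, 4.33], [0.19, 2], [-2.82, 2.82]. Speed limits (rad/s): [1.89, 1.89, 2.39, 2.39, 3.01, 3.01, 3.01].

INTERFACE

Orientations are given as a 3x3 rotation matrix whose columns are the frame's x, y, z axes.
In Python, from rig import robot gives the robot as it stands. Calls block until the motion is done:
- robot.move_ptp(position, orientation): joint-space move of the TCP to a pose.
- robot.move_linear(position, velocity=0.15, frame=None, threshold=None): straight line of the TCP; frame=None keeps the orientation; velocity is the mean speed in m/s. With threshold (N) it stops when the force on the tool has changed by that much, and returns True; else False.
- robot.goto_joints(angles): joint-space move.
- robot.gripper_to(opening): finger opening in m; the grip force is fixed at half the most; returns when the fingers have stopped.
- robot.pause(seconds).
- robot.ik(position, orientation): joint angles nearest the present ones, or None.
- robot.get_state(): the state.
- robot.grab_frame(name): name is "side" or "top"; returns the picture (400x640x3 uint8, red, green, blue); there is no depth.
- robot.camera_info(name): a dict with "fx", "fy", "cx", "cy" (pixels), "rvec" (rotation vector, rad) and "tvec" (3), from world to camera coordinates, as OpenCV has them. Camera axes: x right, y down, z forward; pixel columns grow to the right and rows downward; lengths in m; the calibration is good to about 2 mm. A picture is of the moment at which its call begins. camera_info takes no time and is no camera call.
A pose or a line that the arm cannot do raises robot.PlanningError and nothing moves.
- robot.sign_off(): hands the job in; it is judged then, once.
The state is a dict: "time": time; "qpos": joint angles; "joint_vel": joint speeds; "effort": joint torques, N m; "ee_pos": TCP position; "tool_rot": TCP orientation; "force": force on the tool from outside, world axes, zero at the start; "moment": the same for the moment, N m; "opening": finger opening in m; "grasp_force": force on a finger pad.
Only numpy, scipy, OpenCV 4.12 (cv2) and the standard library are available. Lean on these libraries where they do the work, as an engineer would, in place of code of your own. Each camera call takes 0.05 s, during which the arm holds its last target. There are 200 camera calls.

TASK

Fit the steel support rod to the blue bench frame: lay it in the frame's two orange V rests in front of the tube and let go, then push it endwise, straight, through the aluminium guide tube until its leading end is fully home against the stop plate. Only then press the red clamp lever down flat to lock it, and leave everything else on the bench where it is.

Things in the scene. Friction and masses are not known exactly. Their poses are not given: they have to be found in the camera images.
- rod: bright steel round support rod, 180 mm long, 20 mm diameter, about 0.25 kg, both ends alike; origin at its centre, x axis along its length. It starts lying level on the green stand, its axis 45 mm above the bench
- stand: green plastic rod stand, 130 x 70 mm foot 6 mm thick, fixed to the bench, with two V rests 15 mm long, centred 50 mm either side of its middle (x axis along the rod), 44 mm wide, tops 4 mm below the rod's axis; the rod's middle is free between them. Origin under its centre on the bench
- frame: blue base plate 345 x 90 x 10 mm, fixed to the bench, carrying (along its x axis, the feeding direction) two V rests, the guide tube and the stop plate. Its origin is on the bench straight below the tube's mouth; the base runs from x = -150 to +195 mm; everything is centred on y = 0. A rod in the V rests lies at z = 60 mm, in line with the tube
- mouth (a point): centre of the guide tube's mouth, on the tube's axis, 60 mm above the bench; axes as the frame's (x into the tube). The tube runs 120 mm along +x, bore 23 mm, outer diameter 34 mm, with a funnel 46 mm wide outside (35 mm inside) at the mouth that narrows over the first 12 mm
- near_rest (a point): the V rest farther from the tube: point on the rod's axis, 125 mm before the mouth. 45 degree V, 20 mm long along x, 44 mm wide, tops 4 mm below the rod's axis, so a finger tip at axis height passes over it
- far_rest (a point): the same kind of V rest, 55 mm before the mouth. Between the two rests 50 mm are free along x, down to the base plate's top at 10 mm, for fingers holding the rod there
- stop (a point): point on the tube's axis on the stop plate's face, 172 mm beyond the mouth. The plate is 50 mm wide and reaches 85 mm above the bench. With the rod home against it the rod's tail still stands 8 mm out of the tube's mouth
- lever (a joint): angle of the clamp lever above its flat, closed position (rad): 0 closed (its hard stop), 1.0 most open; starts raised at 0.6 to 0.9. It turns about the frame's y axis, resists with about 2 N at 40 mm from the pivot, and stays where it is left
- lever_pivot (a point): the lever's pivot, on top of the tube: 40 mm beyond the mouth along x, 89 mm above the bench. The lever points from it along +x, away from the mouth, and leans up when open
- lever_tip (a point): free end of the clamp lever, 80 mm from the pivot: steel strip 15 mm wide with a red grip 22 mm wide and 10 mm thick on its last 45 mm. Closed, the grip's top is 94 mm above the bench and the lever lies flat over the tube
- bottle: clear reagent bottle with blue cap, 60 mm wide, 130 mm tall; bystander; origin at the centre of its underside
- beaker: white plastic beaker, 76 mm wide, 85 mm tall; bystander; origin at the centre of its underside
- tip_rack: lime green rack of yellow pipette tips, 80 x 120 x 44 mm; bystander; origin at the centre of its underside
- tip_box: white box with blue lid, 79 x 114 x 55 mm; bystander; origin at the centre of its underside
- bosshead: spare dark steel clamp block with a black screw knob, about 75 x 30 x 30 mm; bystander; origin at the centre of its underside
- wrench: open-ended wrench lying flat, 160 mm long; bystander; origin at the centre of its underside

How it is judged:
On the way, in this order (a step that is already met when the one before it is completed fails the run):
1. the rod lies released in the two V rests, in line with the guide tube, its nose not more than 20 mm inside (y of rod in the frame of mouth between -0.005 and 0.005 m and z of rod in the frame of mouth between -0.005 and 0.005 m and angle between the x axis of rod and the x axis of frame, either way round below 0.05 rad and x of rod in the frame of mouth between -0.15 and -0.07 m and contact force between the fingers and rod below 0.2 N), for 0.2 s.
2. the rod is fed in straight, its nose at least 30 mm inside the guide tube (y of rod in the frame of mouth between -0.005 and 0.005 m and z of rod in the frame of mouth between -0.005 and 0.005 m and angle between the x axis of rod and the x axis of frame, either way round below 0.05 rad and x of rod in the frame of mouth above -0.06 m), for 0.1 s.
3. the rod is fully home: nose within 3 mm of the stop plate, the clamp lever still raised (y of rod in the frame of mouth between -0.005 and 0.005 m and z of rod in the frame of mouth between -0.005 and 0.005 m and angle between the x axis of rod and the x axis of frame, either way round below 0.05 rad and x of rod in the frame of mouth between 0.079 and 0.085 m and value of joint lever above 0.4 rad), for 0.2 s.
4. the clamp lever is pressed down flat (under 0.1 rad) (value of joint lever below 0.1 rad), for 0.2 s.
At the end, for the whole second after the job is handed in: The rod lies through the guide tube, its axis within 5 mm and 0.05 rad of the tube's, its leading end within 3 mm of the stop plate, at rest; the clamp lever is down within 0.1 rad of flat (y of rod in the frame of mouth between -0.005 and 0.005 m and z of rod in the frame of mouth between -0.005 and 0.005 m and angle between the x axis of rod and the x axis of frame, either way round below 0.05 rad and x of rod in the frame of mouth between 0.079 and 0.085 m and value of joint lever below 0.1 rad and linear speed of rod below 0.01 m/s); the robot touches nothing.
It fails at once if a bystander (bottle, beaker, tip rack, tip box, clamp block or wrench) is moved more than 30 mm (distance of any of bottle, beaker, tip_rack, tip_box, bosshead, wrench from where it was at the start of the episode above 0.03 m).
It also fails if it takes over 64 s, if anything falls off the work surface, if the arm or the gripper's body presses on something with over 40 N, if the wrist force passes 120 N, or if a joint passes its speed limit or range.

## Working session

There is one attempt and no reset: what is moved stays moved. The work goes in short steps, each a Python script; the robot and the scene stay as the last script left them, time stands still between calls to the robot, and variables do not carry over. Pictures are saved under pics/ and viewed, at most 10 in all, crops included, and the job is handed in when it is done.

```bash
mkdir -p pics; ls
python3 - <<'E'
from rig import robot
import cv2
for n in("side","top"):
    im=robot.grab_frame(n); cv2.imwrite(f"pics/{n}0.png",im[:,:,::-1]); c=robot.camera_info(n); print(n,c)
print(robot.get_state())
E
```

```text
pics
side {'fx': 495.9311634296214, 'fy': 495.9311634296214, 'cx': 322.5924394296171, 'cy': 200.45765345244135, 'rvec': array([ 2.35588341, -0.1275438 ,  0.05146181]), 'tvec': array([-0.58827686,  0.09386937,  1.6956055 ])}
top {'fx': 443.9952690382966, 'fy': 443.9952690382966, 'cx': 320.9170410870417, 'cy': 201.7022999975325, 'rvec': array([ 2.13102167, -2.14358038,  0.19410565]), 'tvec': array([-0.0548175 ,  0.57486966,  1.15309915])}
{'time': 0.1, 'qpos': array([ 1.06446599,  0.41752615, -0.01029956,  1.61355045,  0.00474274,
        1.11049294, -0.05300315]), 'joint_vel': array([-8.69613737e-04,  1.62951192e-03,  1.98952542e-04,  1.00803798e-03,
        2.05213788e-03,  4.90057126e-05,  1.31965927e-03]), 'effort': array([ 3.66141892e-02, -8.28244042e+01,  6.44900557e-01, -4.06706107e+01,
       -5.36855380e-02,  4.16848920e-01, -2.57029162e-03]), 'ee_pos': array([ 0.28019343, -0.55874558,  0.22436718]), 'tool_rot': array([[ 8.93889422e-01,  4.48287519e-01, -3.99371499e-05],
       [ 4.48287515e-01, -8.93889422e-01, -7.69436623e-05],
       [-7.01922792e-05,  5.08758002e-05, -9.99999996e-01]]), 'force': array([-0.08685071, -0.5490532 , -1.19994968]), 'moment': array([-0.03397365, -0.08032623,  0.01401768]), 'grasp_force': 1.648206496029161, 'opening': 0.09415147095384319}
```

View pics/top0.png

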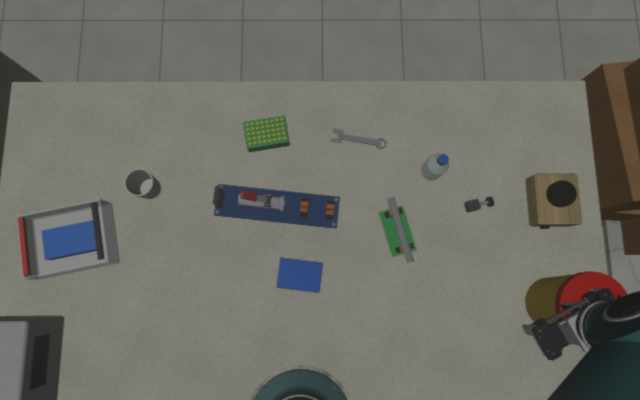

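View pics/side0.png

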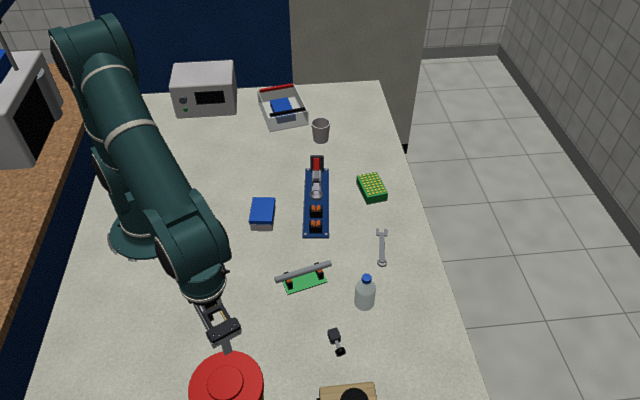

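Top view: frame lies from (215,200) to (338,212), with the stop on the left and the orange rests at (304,207) and (330,209). The rod on its green stand runs from (392,198) to (411,262). Side view: the same parts are at (316,155–235) and (303,272). Next I zoom in.

Run:
```python
import cv2,numpy as np
t=cv2.imread("pics/top0.png");s=cv2.imread("pics/side0.png")
a=cv2.resize(t[175:275,205:425],None,fx=3.6,fy=3.6,interpolation=cv2.INTER_CUBIC)
b=cv2.resize(s[145:305,265:345],None,fx=3.6,fy=3.6,interpolation=cv2.INTER_CUBIC)
cv2.imwrite("pics/c1.png",a);cv2.imwrite("pics/c2.png",b)
h=cv2.cvtColor(t,cv2.COLOR_BGR2HSV)
print("rod",[h[y,x].tolist() for x,y in((394,205),(400,230),(408,255),(385,200))],"blue",h[190,240],h[220,320],"or",h[207,304])
```

```text
rod [[90, 8, 98], [90, 8, 100], [90, 8, 98], [30, 21, 124]] blue [112  97  79] [110 108  80] or [ 10 143  96]
```

View pics/c1.png

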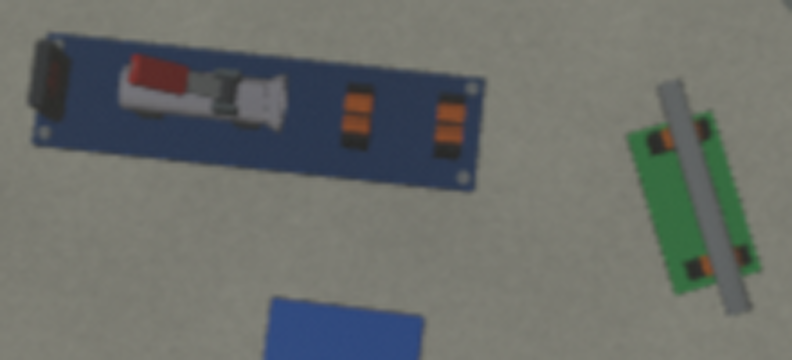

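View pics/c2.png

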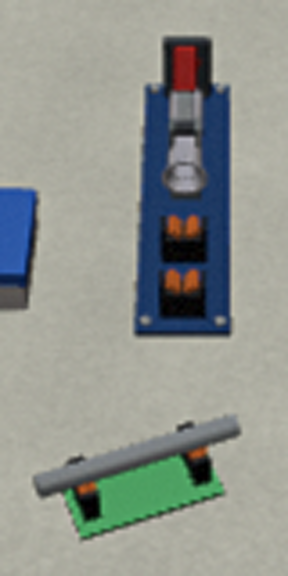

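Crop c1 (top): base corners at crop (50,33), (485,78), (473,190) and (33,147); rest grooves at (357,118) and (450,126); rod from (670,82) to (738,312). Crop c2 (side): the same objects, with the rod from (40,485) to (240,428). Next I measure.

```bash
cat > h.py <<'E'
import cv2,numpy as np
from rig import robot
def cam(n):
    c=robot.camera_info(n); R=cv2.Rodrigues(c["rvec"])[0]
    K=np.array([[c["fx"],0,c["cx"]],[0,c["fy"],c["cy"]],[0,0,1]])
    return K,R,np.asarray(c["tvec"])
def toplane(n,uv,z):
    K,R,t=cam(n); C=-R.T@t
    uv=np.atleast_2d(uv); d=(np.linalg.inv(K)@np.c_[uv,np.ones(len(uv))].T).T@R
    return C+d*((z-C[2])/d[:,2])[:,None]
def project(n,p):
    K,R,t=cam(n); return cv2.projectPoints(np.atleast_2d(np.float64(p)),cv2.Rodrigues(R)[0],t,K,None)[0][:,0]
def blob(mask,roi):
    m=np.zeros(mask.shape,np.uint8); x0,y0,x1,y1=roi; m[y0:y1,x0:x1]=mask[y0:y1,x0:x1]
    return m
def rodmask(im,roi):
    i=im.astype(int); v=i.max(2); m=((i[...,2]-i[...,0]>=-4)&(i.max(2)-i.min(2)<22)&(v>60)).astype(np.uint8)
    m=blob(m,roi); n,l,st,_=cv2.connectedComponentsWithStats(m); return (l==1+st[1:,4].argmax())
def rodline(n,im,roi,z):
    m=rodmask(im,roi); ys,xs=np.nonzero(m); r=cv2.minAreaRect(np.c_[xs,ys].astype(np.float32))
    b=cv2.boxPoints(r); L=[np.linalg.norm(b[i]-b[(i+1)%4]) for i in range(4)]
    e=[(b[0]+b[1])/2,(b[2]+b[3])/2] if L[0]<L[1] else [(b[1]+b[2])/2,(b[3]+b[0])/2]
    P=toplane(n,e,z); return P,r,m.sum()
E
python3 - <<'E'
from h import *
np.set_printoptions(precision=4,suppress=True)
im={n:cv2.imread(f"pics/{n}0.png")[:,:,::-1] for n in("top","side")}
for n in im:
    K,R,t=cam(n); print(n,"C",-R.T@t)
roi={"top":(205,175,345,235),"side":(295,150,335,240)}
rr={"top":(372,185,420,270),"side":(268,255,340,290)}
for n in im:
    h=cv2.cvtColor(im[n],cv2.COLOR_RGB2HSV)
    m=blob(((h[...,0]>100)&(h[...,0]<122)&(h[...,1]>70)).astype(np.uint8),roi[n])
    ys,xs=np.nonzero(m); r=cv2.minAreaRect(np.c_[xs,ys].astype(np.float32))
    hull=cv2.convexHull(np.c_[xs,ys].astype(np.float32)); 
    q=cv2.approxPolyN(hull,4)[0] if hasattr(cv2,"approxPolyN") else cv2.boxPoints(r)
    q=q.reshape(-1,2); P=toplane(n,q,.01)
    print(n,"base",q.tolist()); print(P[:,:2],"sides",np.linalg.norm(P-np.roll(P,-1,0),axis=1),"centre",P.mean(0))
    o=blob(((h[...,0]<20)&(h[...,0]>4)&(h[...,1]>105)).astype(np.uint8),roi[n])
    k,l,st,ce=cv2.connectedComponentsWithStats(o)
    for i in range(1,k):
        if st[i,4]>3: print("  orange",st[i],ce[i],toplane(n,ce[i],.05)[0])
    red=blob((((h[...,0]<4)|(h[...,0]>174))&(h[...,1]>105)).astype(np.uint8),roi[n])
    ys,xs=np.nonzero(red); print("  red",xs.min(),xs.max(),ys.min(),ys.max(),len(xs),xs.mean(),ys.mean())
    P,r,a=rodline(n,im[n],rr[n],.045)
    d=P[1]-P[0]; print("rod",P[:,:2],"len",np.linalg.norm(d),"c",P.mean(0),"ang",np.arctan2(d[1],d[0]),r,a)
E
```

```text
top C [ 0.3707 -0.0447  1.2344]
side C [ 0.4644 -1.1862  1.2677]
top base [[335.64434814453125, 227.55616760253906], [213.88812255859375, 214.39329528808594], [219.1190185546875, 184.31565856933594], [338.7001647949219, 196.99850463867188]]
[[ 0.5084 -0.099 ]
 [ 0.547   0.2389]
 [ 0.6323  0.2271]
 [ 0.5944 -0.1086]] sides [0.3401 0.0861 0.3379 0.0866] centre [0.5706 0.0646 0.01  ]
  orange [300 201   8  11  75] [303.8933 206.08  ] [ 0.5627 -0.0121  0.05  ]
  orange [326 204   8  11  73] [329.5479 208.9315] [ 0.5545 -0.0814  0.05  ]
  red 241 256 190 200 115 248.5391304347826 195.10434782608695
rod [[ 0.5871 -0.2486]
 [ 0.4126 -0.2962]] len 0.18080613357573908 c [ 0.4999 -0.2724  0.045 ] ang -2.8753065966527505 ((400.6888732910156, 229.2856903076172), (67.41288757324219, 8.699806213378906), 72.718505859375) 474
side base [[328.0, 237.0], [302.1363525390625, 237.0], [305.1729736328125, 170.19459533691406], [328.0, 137.2222442626953]]
[[ 0.5974 -0.1148]
 [ 0.5117 -0.1055]
 [ 0.5495  0.2268]
 [ 0.6593  0.4189]] sides [0.0862 0.3344 0.2213 0.5373] centre [0.5795 0.1064 0.01  ]
  orange [311 205  10   8  48] [315.4375 208.0208] [ 0.5656 -0.0152  0.05  ]
  orange [317 215   4   2   4] [318.5  215.75] [ 0.5723 -0.0522  0.05  ]
  orange [310 220  11   7  52] [315.0192 223.1346] [ 0.5574 -0.0843  0.05  ]
  red 311 320 157 231 97 316.1958762886598 168.5257731958763
rod [[ 0.5899 -0.2448]
 [ 0.4147 -0.2933]] len 0.1817992835866594 c [ 0.5023 -0.269   0.045 ] ang -2.871158227422074 ((302.48687744140625, 270.4587097167969), (7.666720867156982, 58.7781867980957), 72.34988403320312) 374
```

```bash
cat >> h.py <<'E'
def Rz(a):  # tool down, tool x at angle a
    c,s=np.cos(a),np.sin(a); return np.array([[c,s,0],[s,-c,0],[0,0,-1.]])
ROD=np.array([.501,-.2707]); RA=.268
O=np.array([.5692,.043]); FA=1.457
def F(x,y,z):
    u=np.array([np.cos(FA),np.sin(FA)]); v=np.array([-u[1],u[0]]); return np.r_[O+x*u+y*v,z]
def st(tag=""):
    s=robot.get_state(); print(tag,"t%.1f"%s["time"],"p",s["ee_pos"].round(4),"F",s["force"].round(1),"op %.4f gf %.1f"%(s["opening"],s["grasp_force"])); return s
E
python3 - <<'E'
from h import *
for a in(RA,RA-np.pi): print("pick",robot.ik(np.r_[ROD,.045],Rz(a)))
for a in(FA,FA-np.pi): print("place",robot.ik(F(-.097,0,.06),Rz(a)), robot.ik(F(-.2,0,.077),Rz(a)), robot.ik(F(.08,0,.113),Rz(a)))
robot.move_ptp(np.r_[ROD,.16],Rz(RA)); st("above")
robot.gripper_to(.05)
robot.move_linear(np.r_[ROD,.045],threshold=15) and print("touched"); st("down")
im=robot.grab_frame("side"); cv2.imwrite("pics/pick.png",cv2.resize(im[180:320,230:370,::-1],None,fx=4,fy=4))
E
```

```text
pick [ 0.51565811  0.55353197 -0.09446065  1.87894546  0.07591718  0.71253797
 -0.92505347]
pick [ 0.91393971  0.63565142 -0.61439567  1.86507961  0.4980608   0.79865141
  1.87380182]
place [ 0.44356002  0.57143506 -0.51459176  1.8842953   0.38604061  0.78520281
 -0.39405564] [ 0.54986549  0.53567507 -0.41660264  1.86077577  0.29062958  0.80493574
 -0.13195829] [ 0.21289005  0.56341831 -0.62647216  1.77814845  0.40114509  0.93049208
 -0.69817864]
place [-0.72683921  0.83138673  1.07920821  1.92260951 -0.90425749  0.97687847
 -2.46452418] [-0.54004634  0.80463813  1.07993039  1.89661278 -0.85904175  0.99590956
 -2.31891935] [ 0.50206458  0.76135288 -1.08672564  1.76933803  0.75699085  1.09556321
  2.17924142]
above t1.5 p [ 0.5005 -0.272   0.1601] F [-0.2 -0.  -3.7] op 0.0940 gf 0.0
down t3.2 p [ 0.5015 -0.2709  0.0458] F [-0.7  0.2 -3.2] op 0.0500 gf 0.0
```

View pics/pick.png

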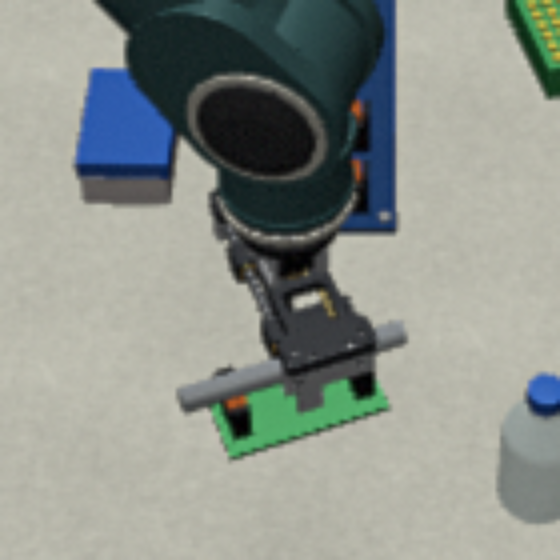

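The fingers straddle the rod at crop (310,360), between the stand's rests. I grip, lift and compare the rod with the TCP.

Run:
```python
from h import *
np.set_printoptions(precision=4,suppress=True)
robot.gripper_to(.0); st("grip")
p=robot.get_state()["ee_pos"]
robot.move_linear(np.r_[p[:2],.17]); s=st("lift")
z=s["ee_pos"][2]
for n in("top","side"):
    im=robot.grab_frame(n); cv2.imwrite(f"pics/l_{n}.png",im[:,:,::-1])
    q=project(n,s["ee_pos"])[0]; x,y=q.astype(int)
    # rod ends: predicted, and a crop
    print(n,"tcp px",q,"ends",project(n,[s["ee_pos"]+sg*.09*np.r_[np.cos(RA),np.sin(RA),0] for sg in(1,-1)]))
    c=cv2.resize(im[y-60:y+60,x-60:x+60,::-1],None,fx=4,fy=4,interpolation=cv2.INTER_CUBIC); cv2.imwrite(f"pics/lc_{n}.png",c)
cv2.imwrite("pics/lc.png",np.hstack([cv2.imread("pics/lc_top.png"),cv2.imread("pics/lc_side.png")])[:, :, :][::1]); 
i=cv2.imread("pics/lc.png"); cv2.imwrite("pics/lc.png",cv2.resize(i,(800,400)))
```

```text
grip t3.9 p [ 0.501  -0.2707  0.0451] F [-0.6  1.1 -0.2] op 0.0190 gf 30.0
lift t4.8 p [ 0.5006 -0.2704  0.1691] F [-0.3  0.4 -7.5] op 0.0189 gf 30.0
top tcp px [409.3389 223.0159] ends [[398.2096 187.9048]
 [420.7715 259.0839]]
side tcp px [301.1104 244.6028] ends [[330.1477 235.8507]
 [271.109  253.6455]]
```

View pics/lc.png

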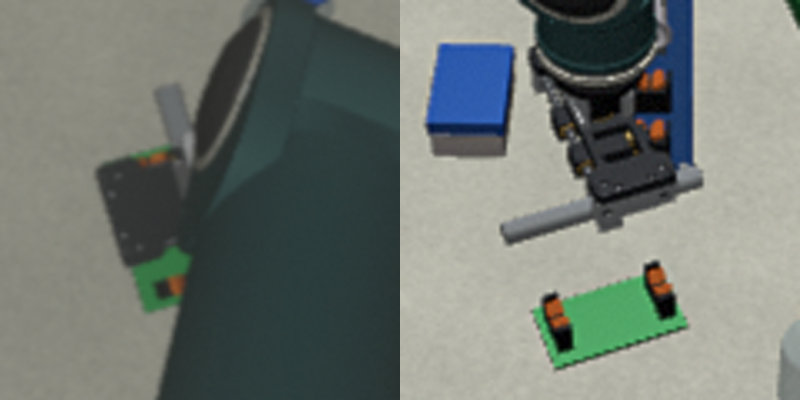

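The side view shows the rod within about 1 px of the TCP prediction, ends at (331,237) and (272,255). In the top view the visible end is about 1 px off the other way. So averaging the two cameras cancels their bias and I keep those poses. Now I place the rod.

Run:
```python
from h import *
robot.move_ptp(F(-.097,0,.17),Rz(FA)); st("above")
robot.move_linear(F(-.097,0,.085)); s0=st("mid")
print(robot.move_linear(F(-.097,0,.0605),velocity=.04,threshold=10)); st("down")
im=robot.grab_frame("side")
robot.gripper_to(.05); st("open")
p=robot.get_state()["ee_pos"]; robot.move_linear(np.r_[p[:2],.17]); 
robot.move_linear(F(-.30,0,.17)); st("back")
np.set_printoptions(precision=4,suppress=True)
o=[]
for n in("top","side"):
    im=robot.grab_frame(n)
    e=project(n,[F(-.187,0,.06),F(-.007,0,.06)]); print(n,"pred ends",e)
    x,y=e.mean(0).astype(int); print(x-40,y-40); o.append(cv2.resize(im[y-40:y+40,x-40:x+40,::-1],(400,400),interpolation=cv2.INTER_CUBIC))
cv2.imwrite("pics/pl.png",np.hstack(o))
```

```text
above t5.8 p [ 0.558  -0.0541  0.1696] F [-0.6 -0.1 -6.3] op 0.0190 gf 30.0
mid t6.6 p [ 0.5586 -0.0536  0.0857] F [-0.4  0.8 -6.5] op 0.0192 gf 30.0
True
down t7.1 p [ 0.5585 -0.0534  0.061 ] F [ 4.  -0.9 -3.7] op 0.0190 gf 30.0
open t7.9 p [ 0.5576 -0.0534  0.0609] F [-0.4 -0.3 -3.8] op 0.0501 gf 0.0
back t10.2 p [ 0.5354 -0.2541  0.1701] F [-0.2  0.5 -3.8] op 0.0499 gf 0.0
top pred ends [[352.6262 210.6573]
 [285.8122 203.4584]]
279 167
side pred ends [[313.8265 234.6923]
 [314.7831 195.4001]]
274 175
```

View pics/pl.png

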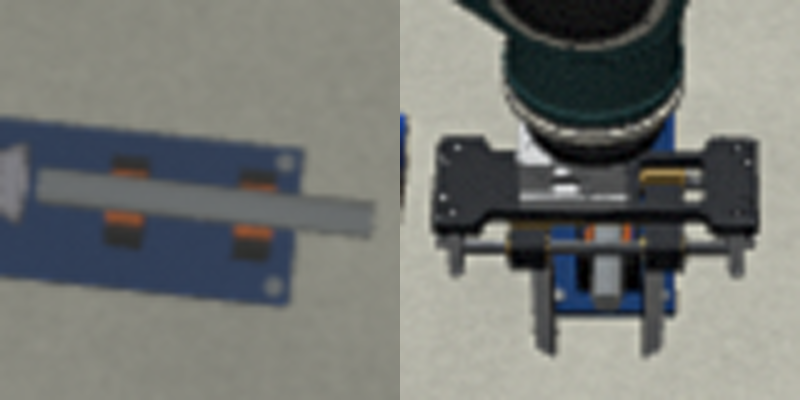

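The rod sits in both V rests: top view tail (354,211), nose (286,204), with the nose just short of the funnel. Now I push with closed fingers.

Run:
```python
from h import *
robot.gripper_to(0)
robot.move_linear(F(-.235,0,.0775)); st("behind tail")
def fx():
    p=robot.get_state()["ee_pos"][:2]-O; return p[0]*np.cos(FA)+p[1]*np.sin(FA)
for x,v,th in((-.12,.06,15),(-.03,.06,15),(-.010,.02,12)):
    r=robot.move_linear(F(x,0,.0775),velocity=v,threshold=th); st("push %s x=%.4f"%(r,fx()))
    if r: break
im=robot.grab_frame("side"); im2=robot.grab_frame("top")
cv2.imwrite("pics/pu.png",np.hstack([cv2.resize(i[a-40:a+40,b-40:b+40,::-1],(400,400),interpolation=cv2.INTER_CUBIC) for i,a,b in((im2,204,270),(im,190,316))]))
```

```text
behind tail t12.1 p [ 0.5428 -0.1912  0.0782] F [-0.8  1.6 -3.4] op 0.0006 gf 0.0
push False x=-0.1201 t14.2 p [ 0.5556 -0.0764  0.0775] F [-1.1 -2.7 -0.7] op 0.0004 gf 2.0
push False x=-0.0302 t15.8 p [0.5659 0.013  0.0775] F [-0.1  0.4 -4.1] op 0.0003 gf 0.0
push True x=-0.0173 t16.5 p [0.5671 0.0258 0.0773] F [-0.4 -2.7 -0.5] op 0.0005 gf 1.4
```

View pics/pu.png

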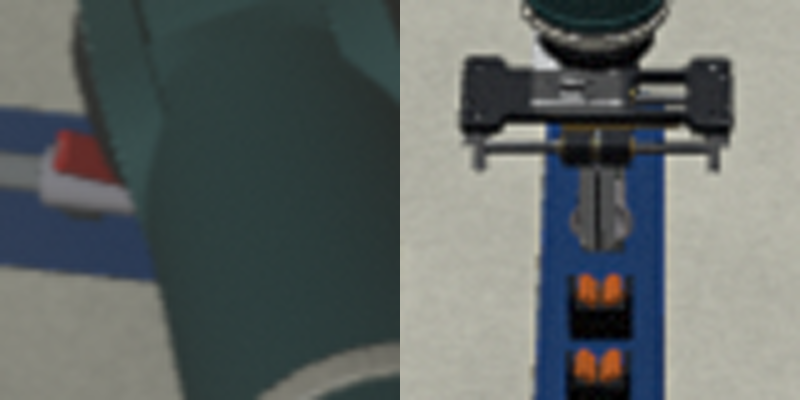

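Contact came at x = -17.3 mm, where -16 mm was expected. The rod shows out of the tube's far end at crop (0–45,170). One firmer push will confirm it is home, then I retreat and check the nose against the stop.

Run:
```python
from h import *
np.set_printoptions(precision=4,suppress=True)
def fx():
    p=robot.get_state()["ee_pos"][:2]-O; return p[0]*np.cos(FA)+p[1]*np.sin(FA)
r=robot.move_linear(F(-.008,0,.0775),velocity=.01,threshold=25); st("push %s x=%.4f"%(r,fx()))
robot.pause(.3); st("hold x=%.4f"%fx())
robot.move_linear(F(-.06,0,.0775)); robot.move_linear(F(-.10,0,.2)); robot.move_ptp(F(-.30,0,.2),Rz(FA)); st("back")
im=robot.grab_frame("side"); im2=robot.grab_frame("top")
q=project("top",[F(.172,0,.06),F(-.008,0,.06),F(.09,0,.12)]); s=project("side",[F(.172,0,.06),F(-.008,0,.06),F(.09,0,.13)]); print(q,s)
a,b=210,240; c,d=314,170
cv2.imwrite("pics/hm.png",np.hstack([cv2.resize(i[y-40:y+40,x-40:x+40,::-1],(400,400),interpolation=cv2.INTER_CUBIC) for i,y,x in((im2,200,250),(im,180,316))]))
```

```text
push True x=-0.0173 t17.2 p [0.5668 0.0259 0.0768] F [-0.4 -1.3 -3.1] op 0.0005 gf 1.3
hold x=-0.0173 t17.5 p [0.5667 0.0259 0.0766] F [ 0.2 -1.8 -1.9] op 0.0005 gf 1.0
back t19.8 p [ 0.5354 -0.2539  0.1995] F [ 0.4  0.5 -4.4] op 0.0003 gf 0.0
[[219.5307 196.3169]
 [286.1829 203.4984]
 [246.4038 195.4834]] [[315.604  161.6816]
 [314.7782 195.6024]
 [315.0156 161.7832]]
```

View pics/hm.png

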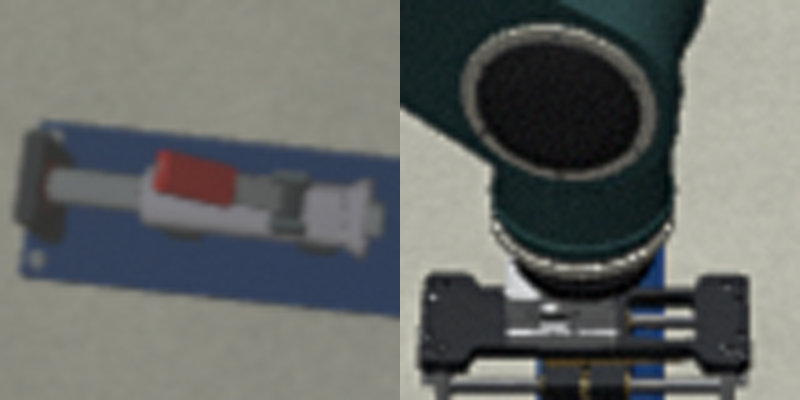

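The second push (25 N) stopped at the same spot. The nose at top px 219 meets the stop plate and the tail stands about 7 mm out at (286,204), so the rod is home. The lever is still raised, red grip at px 241–257. Now I press the lever.

Run:
```python
from h import *
robot.move_linear(F(-.10,0,.23)); robot.move_linear(F(.080,0,.23)); st("above lever")
r=robot.move_linear(F(.080,0,.1125),velocity=.06,threshold=25); st("press %s"%r)
if not r: r=robot.move_linear(F(.080,0,.108),velocity=.02,threshold=12); st("press2 %s"%r)
robot.pause(.3); st("hold")
robot.move_linear(F(.080,0,.23)); robot.move_ptp(F(-.30,0,.23),Rz(FA)); st("back")
im2=robot.grab_frame("top"); 
print(project("top",[F(.075,0,.094),F(.12,0,.094)]))
cv2.imwrite("pics/fin.png",cv2.resize(im2[160:240,205:365,::-1],(800,400),interpolation=cv2.INTER_CUBIC))
```

```text
above lever t22.7 p [0.5784 0.1215 0.23  ] F [-0.1  0.  -3.8] op 0.0005 gf 0.0
press False t24.8 p [0.5784 0.1226 0.1131] F [-3.8  1.4  6.1] op 0.0003 gf 4.7
press2 True t25.0 p [0.5785 0.1227 0.1127] F [-7.9 -3.3 17.8] op 0.0003 gf 10.5
hold t25.3 p [0.5785 0.1227 0.1128] F [-8.4 -1.3 16.5] op 0.0006 gf 10.3
back t27.7 p [ 0.5357 -0.2536  0.23  ] F [-0.9  0.4 -4.1] op 0.0006 gf 0.0
[[253.66620054 197.92833498]
 [236.52495004 196.08209426]]
```

View pics/fin.png

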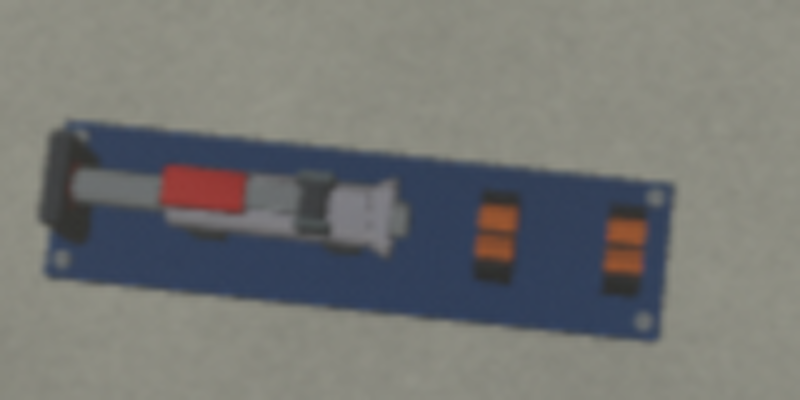

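Lever flat: the grip spans px 237–254, against 236.5–253.7 predicted for closed, and the hard stop was felt at a tip height of 94 mm. The rod is still against the stop and the arm is clear.

```bash
python3 -c "
from rig import robot
print(robot.sign_off())"
```

```text
the job is handed in; nothing more can be done
None
```

The rod is home against the stop plate, the clamp lever is pressed flat and the arm is clear of everything; I handed the job in at about 28 s of the 64 s allowed, and no verdict came back.

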